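Unhook the narrow drain plate

ROBOT

A 6-joint arm with a two-finger parallel gripper is mounted at the origin on a cart in front of the work surface, level with it; the furniture and walls round the work are solid. World frame = base frame: x ahead of the robot, y to its left, z up, the work surface at z = 0. Lengths are in m, angles in rad, forces in N, time in s.
With the tool pointing down it reaches from about 0.3 to 0.875 m from the base axis. Payload 4.2 kg.
Tool frame: the origin (TCP) lies at the very end of the fingers, on their centre line; the grasp point (between the pads) lies 19 mm behind it; z points along the fingers, y is the line along which they close (so a half turn about z gives the same grasp; the last joint's range is limited). The gripper opens to 85 mm and grips with 20 to 120 N. Pads are 22 mm wide; open, the fingers measure 114 mm over their backs; the gripper's body (76 mm by 85 mm) begins 54 mm behind the grasp point. The pads swing forward as they close: fully open they stand 13 mm farther back than shut.
Start: joints at [-1.168, 0.32, 1.565, -0, 1.257, -0.02], TCP at [0.236, -0.524, 0.231] pointing down, gripper open.
Joint ranges: [-3.11, 3.11], [-0.84, 2.01], [0.21, 2.61], [-1.34, 4.49], [0.05, 2.63], [-2.56, 2.56]. Speed limits (rad/s): [2.57, 2.57, 3.14, 3.14, 3.14, 3.14].

INTERFACE

Orientations are given as a unit quaternion [w, x, y, z].
In Python, from rig import bot gives the robot as it stands.
- The arm moves only by the tool drive_tool, never from a script. Its arguments are lists of equal length, an entry for each row: "dp": the shift along the world's x, y, z in units of 25 mm (1.0 is 25 mm), a list of three; "turn": the turn about the world's z in rad; "claw": the opening, from 0 (shut) to 1 (fully open). A call has 1 to 5 rows; each row shifts and turns the commanded pose from where the row before left it; what a row does not reach is not made up. A row lasts 1/10 s, in which the tool goes at most 50 mm and 8.59 degrees, less where a joint would pass 70% of its speed; a pose out of reach is approached as far as the arm can. A call is refused whole if a number of a shift passes 1 or a number of a turn 0.15, either way. A call with a gripper value outside its range is refused whole. The fingers move at their own pace and stop on an object; the grip force is fixed at half the most. Time passes only in rows, so rows that do not move let the fingers close. It gives the time, the measured TCP pose, the force, the opening and the grip force at its end, in the units of the state.
- bot.observe(): the state, without advancing time (a new reading comes with each control period).
- bot.grab_frame(name): name is "scene" or "top" or "wrist"; returns a dict with "frame" (420x560x3 uint8, blue, green, red), "z_map" (420x560 float32, m along the optical axis (not along the pixel's ray), 0 where there is no reading), "fx", "fy", "cx", "cy" (pixels), "distortion" ([k1, k2, p1, p2, k3] as OpenCV has them; the pictures are not rectified), "position" and "attitude" of the camera in the world; the wrist camera has in their place "T_tool_cam" (4x4, takes a point from camera to tool coordinates, whose origin is the TCP and whose axes are the flange's). Camera axes: x right, y down, z forward; pixel columns grow to the right and rows downward; lengths in m; the calibration is good to about 2 mm. A picture is of the moment at which its call begins: read the wrist's pose just before it.
- bot.job_done(): hands the job in; it is judged then, once.
The state is a dict: "t": time; "joint_positions": joint angles; "qvel": joint speeds; "joint_torque": joint torques, N m; "eef_pos": TCP position; "ee_rot": TCP orientation; "force": force on the tool from outside, world axes, zero at the start; "wrist_torque": the same for the moment, N m; "grip_width": finger opening in m; "grip_force": force on a finger pad.
Only numpy, scipy, OpenCV 4.12 (cv2) and the standard library are available. Lean on these libraries where they do the work, as an engineer would, in place of code of your own. Each camera call takes 0.05 s, during which the arm holds its last target. There are 200 camera calls.

TASK

Two aluminium drain plates hang by their lips on the sloping rack. Take the narrow one by its fin, tip its lower end up until the plate is level while its lip stays on the ledge, then lift the lip off the ledge and lay the plate gently in the flat tray, the right way up, lengthwise and near the middle. Leave the wide plate hanging as it is.

Things in the scene. Friction and masses are not known exactly. Their poses are not given: they have to be found in the camera images.
- narrow_plate: Narrow aluminium plate, 60 mm wide, 5 thick, 0.15 kg, hung with a 25 degree slope. Origin: underside, mid-width; x up the slope to the lip, z out of the top face. In mm: board x -60..66; lip under it x 60..66, 10 deep, behind the ledge; like foot x -60..-54, so it lies level, underside 10 up. Upright grip fin at the lower end: 12 thick (y), x -45..-10, top z = 40. Side rims 4 high. Ledge axis at x 53.5, z -6.
- wide_plate: Wide aluminium plate, 100 mm wide, loose, hung beside the narrow one (on either side, centre lines about 115 mm apart) on the same ledge; same length, slope, lip and fin. Origin and axes as on the narrow plate.
- ledge (a point): Middle of the fixed rack's ledge, on the axis of its round-topped bar (12 mm thick, top 6 mm above this point), 100 mm over the bench. y along the bar, x level, away from the robot, z up. Rack 270 mm wide; a 10 mm round lower rest bar runs parallel, 77 mm nearer the robot and 35 mm lower. Plates turn about this axis when their lower end is raised.
- tray: Flat pale metal tray fixed on the bench, 160 mm (its x) by 230 mm (its y); floor 3 mm thick, rim 3 mm thick and 17 mm high. Origin: centre of its underside, on the bench. Its long side (y) points roughly away from the robot.
Mind the look-alikes: they are no part of the job. Leave any green or yellow look-alike of the narrow_plate alone.

How it is judged:
By the outcome, as a careful person would: the job done as asked, in the order asked, and still so for the second after the job is handed in, with the robot touching nothing.
It also fails if it takes over 48 s, if anything falls off the work surface, if the arm or the gripper's body presses on something with over 40 N, if the wrist force passes 120 N, or if a joint passes its speed limit or range.

## Working session

There is one attempt and no reset: what is moved stays moved. The work goes in short steps, Python scripts to look and compute and a tool call to move; the robot and the scene stay as the last step left them, time stands still between calls to the robot, and variables do not carry over. Pictures are saved under pics/ and viewed, at most 10 in all, crops included, and the job is handed in when it is done.

Besides the shell and the picture viewer there is one more tool, called by a JSON object that holds its "fn" and its "kwargs". drive_tool: Moves the arm, as the interface text tells. Its arguments: {"type":"object","properties":{"dp":{"type":"array","items":{"type":"array","items":{"type":"number"}}},"turn":{"type":"array","items":{"type":"number"}},"claw":{"type":"array","items":{"type":"number"}}},"required":["dp","turn","claw"]}

```bash
mkdir -p pics; ls; cat > h.py <<'E'
import numpy as np,cv2,pickle
from rig import bot
from scipy.spatial.transform import Rotation as R
def rot(a):
    a=np.array(a,float)
    if a.shape==(3,3): return a
    return R.from_quat([a[1],a[2],a[3],a[0]]).as_matrix()
def grab(n):
    s=bot.observe(); f=bot.grab_frame(n)
    if n=='wrist':
        T=np.array(f['T_tool_cam']); Rt=rot(s['ee_rot']); Rw=Rt@T[:3,:3]; p=Rt@T[:3,3]+np.array(s['eef_pos'])
    else: Rw=rot(f['attitude']); p=np.array(f['position'])
    z=f['z_map']; H,W=z.shape
    uv=np.stack(np.meshgrid(np.arange(W),np.arange(H)),-1).reshape(-1,1,2).astype(float)
    K=np.array([[f['fx'],0,f['cx']],[0,f['fy'],f['cy']],[0,0,1]])
    n2=cv2.undistortPoints(uv,K,np.array(f['distortion'])).reshape(H,W,2)
    P=np.concatenate([n2*z[...,None],z[...,None]],-1)@Rw.T+p
    P[z==0]=np.nan
    return f['frame'],P
E
python3 - <<'E'
from h import *
for n in ('scene','top'):
    im,P=grab(n); cv2.imwrite(f'pics/{n}0.png',im); np.save(f'{n}0.npy',P)
s=bot.observe(); print(s)
E
```

```text
pics
{'t': 0.1, 'joint_positions': array([-1.16797610e+00,  3.20225615e-01,  1.56551459e+00,  2.33164261e-05,
        1.25742879e+00, -2.00096060e-02]), 'qvel': array([ 0.00089266, -0.00094877, -0.0037494 ,  0.00053499, -0.00279607,
       -0.00021315]), 'joint_torque': array([ 9.29113230e-04, -4.16408622e+01, -2.34704590e+01,  1.33223243e-04,
        4.89584781e-03, -2.71401674e-06]), 'eef_pos': array([ 0.23578605, -0.52397685,  0.23058418]), 'ee_rot': array([-7.75885652e-04,  9.77735435e-01,  2.09839933e-01, -1.39055314e-04]), 'force': array([-0.66663236, -0.44591688, -0.59806662]), 'wrist_torque': array([ 0.01301163, -0.01759308,  0.0536187 ]), 'grip_force': 0.0, 'grip_width': 0.08564524374120296}
```

View pics/scene0.png

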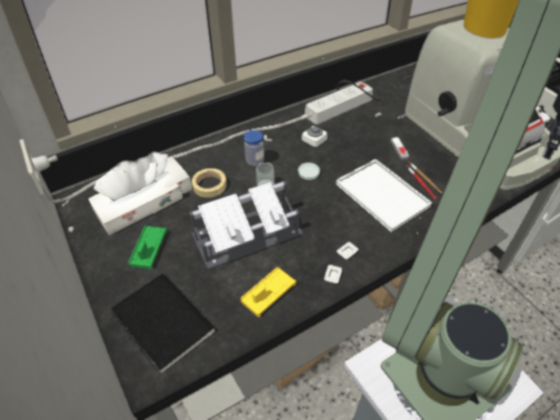

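View pics/top0.png

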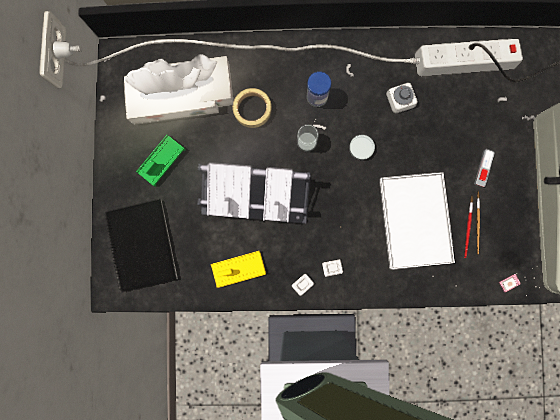

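The scene view shows the rack with two plates; the top view shows it best. These could be taken for the narrow plate (top-view pixels):
- White narrow plate at (278,193): this is the one.
- White wide plate at (229,190).
- Green look-alike at (161,160).
- Yellow look-alike at (238,270).

The tray is at (417,220). I'll check the choice in a close crop.

```bash
python3 - <<'E'
from h import *
P=np.load('top0.npy'); im=cv2.imread('pics/top0.png')
cv2.imwrite('pics/c1.png',cv2.resize(im[150:235,190:325],None,fx=5.9,fy=5.9,interpolation=cv2.INTER_CUBIC))
g=im.min(2)
def comp(seed,th=150):
    n,l=cv2.connectedComponents((g>th).astype(np.uint8)); return l==l[seed[1],seed[0]]
m=comp((417,220)); Q=P[m]; Q=Q[np.isfinite(Q).all(1)]
print('tray',len(Q),np.percentile(Q[:,2],[1,50,99]),cv2.minAreaRect(Q[:,:2].astype(np.float32)))
for nm,(a,b,c,d) in dict(n=(262,168,296,222),w=(205,165,252,218)).items():
    Q=P[b:d,a:c].reshape(-1,3); Q=Q[np.isfinite(Q).all(1)]; Q=Q[Q[:,2]>.055]
    A=np.c_[Q[:,:2],np.ones(len(Q))]; k=np.ones(len(Q),bool)
    for _ in range(8):
        c_=np.linalg.lstsq(A[k],Q[k,2],rcond=None)[0]; r=Q[:,2]-A@c_; k=abs(r)<.005
    print(nm,len(Q),k.sum(),'slope',np.degrees(np.arctan(np.hypot(*c_[:2]))),'dir',np.degrees(np.arctan2(c_[1],c_[0])),cv2.minAreaRect(Q[k][:,:2].astype(np.float32)))
    f=Q[r>.015]; print(' fin',len(f),f.mean(0),f.min(0),f.max(0),cv2.minAreaRect(f[:,:2].astype(np.float32)))
    print(' plate c',Q[k].mean(0),c_)
E
```

```text
tray 5779 [-0.0024946   0.00237822  0.0180059 ] ((0.5002914071083069, -0.24603085219860077), (0.23367394506931305, 0.1683679074048996), 4.235470771789551)
n 1422 1178 slope 24.837995350300478 dir -4.9627881102854605 ((0.5573571920394897, 0.10096637904644012), (0.07680975645780563, 0.11728513240814209), 88.76520538330078)
 fin 88 [0.51839191 0.10920249 0.10569553] [0.50066533 0.10250466 0.09279035] [0.53858256 0.11733048 0.11664686] ((0.5193261504173279, 0.10936083644628525), (0.011749505065381527, 0.037494957447052), 82.59449005126953)
 plate c [0.56126658 0.10491898 0.08976221] [ 0.46113459 -0.04004228 -0.16485179]
w 2231 1995 slope 24.932816193818308 dir -6.64108628554452 ((0.5703039765357971, 0.2224959135055542), (0.10843493044376373, 0.11633361130952835), 84.39850616455078)
 fin 100 [0.53093565 0.22416936 0.10429543] [0.51245167 0.21742673 0.08825717] [0.5506221  0.23132018 0.11581669] ((0.5316851735115051, 0.22470137476921082), (0.011357168667018414, 0.03863302245736122), 84.55985260009766)
 plate c [0.5731309  0.22049417 0.08925876] [ 0.46176158 -0.05376322 -0.16353659]
```

View pics/c1.png

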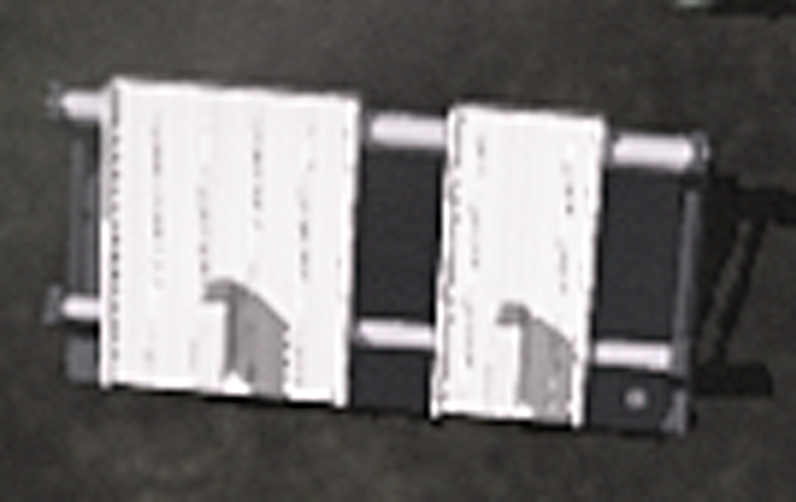

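The crop confirms it: the narrow plate is on the right, with its fin at about (540,355) in the crop, at the lower end nearest the robot. The wide plate is on the left. Fin spacing is 116 mm, slope 25° and rack yaw about −6°, all of which match the description. Next I move over the rack.

{"fn": "drive_tool", "kwargs": {"dp": [[0.43,1,0],[0.43,1,0],[0.43,1,0],[0.43,1,0],[0.43,1,0]], "turn": [-0.1,-0.1,-0.1,-0.1,-0.13], "claw": [0.8,0.6,0.5,0.5,0.5]}}

```text
t: 0.6
eef_pos: [0.2898, -0.3981, 0.2309]
ee_rot: [-0.0, 0.998, -0.056, -0.0]
force: [0.2, -0.6, -0.3]
grip_width: 0.0424
grip_force: 0.0
```

{"fn": "drive_tool", "kwargs": {"dp": [[0.43,1,0],[0.43,1,0],[0.43,1,0],[0.43,1,0],[0.43,1,0]], "turn": [0,0,0,0,0], "claw": [0.5,0.5,0.5,0.5,0.5]}}

```text
t: 1.1
eef_pos: [0.3435, -0.2732, 0.231]
ee_rot: [-0.0, 0.999, -0.054, -0.0]
force: [0.4, -0.1, -0.1]
grip_width: 0.0426
grip_force: 0.0
```

{"fn": "drive_tool", "kwargs": {"dp": [[0.43,1,0],[0.43,1,0],[0.43,1,0],[0.43,1,0],[0.43,1,0]], "turn": [0,0,0,0,0], "claw": [0.5,0.5,0.5,0.5,0.5]}}

```text
t: 1.6
eef_pos: [0.3972, -0.1482, 0.2311]
ee_rot: [-0.0, 0.999, -0.054, -0.0]
force: [0.8, 0.9, -0.3]
grip_width: 0.0428
grip_force: 0.0
```

{"fn": "drive_tool", "kwargs": {"dp": [[0.43,1,0],[0.43,1,0],[0.43,1,0],[0.43,1,0],[0.43,1,0]], "turn": [0,0,0,0,0], "claw": [0.5,0.5,0.5,0.5,0.5]}}

```text
t: 2.1
eef_pos: [0.451, -0.0233, 0.231]
ee_rot: [0.0, 0.999, -0.054, -0.0]
force: [0.2, 0.1, -0.5]
grip_width: 0.0427
grip_force: 0.0
```

{"fn": "drive_tool", "kwargs": {"dp": [[0.43,1,0],[0.43,1,0],[0.43,1,0],[0.43,1,0],[0.43,0.8,0]], "turn": [0,0,0,0,0], "claw": [0.5,0.5,0.5,0.5,0.5]}}

```text
t: 2.6
eef_pos: [0.5047, 0.097, 0.2309]
ee_rot: [0.0, 0.999, -0.053, -0.0]
force: [-0.1, -0.6, 1.0]
grip_width: 0.0427
grip_force: 0.0
```

```bash
cat > w.py <<'E'
from h import *
import sys
im,P=grab('wrist'); cv2.imwrite(f'pics/{sys.argv[1]}.png',im); np.save(sys.argv[1]+'.npy',P)
x0,y0=0.57,0.10
ok=np.isfinite(P).all(2)
Q=P[ok]; Q=Q[(Q[:,0]>.47)&(Q[:,0]<.66)&(Q[:,1]>.03)&(Q[:,1]<.155)&(Q[:,2]>.04)&(Q[:,2]<.135)]
A=np.c_[Q[:,:2],np.ones(len(Q))]; k=(Q[:,0]>.54)&(Q[:,0]<.6)&(abs(Q[:,1]-.1)<.03)
for _ in range(10):
    c=np.linalg.lstsq(A[k],Q[k,2],rcond=None)[0]; r=Q[:,2]-A@c; k=abs(r)<.003
print(len(Q),k.sum(),'slope',np.degrees(np.arctan(np.hypot(*c[:2]))),'dir',np.degrees(np.arctan2(c[1],c[0])),c,cv2.minAreaRect(Q[k][:,:2].astype(np.float32)))
f=Q[(r>.02)&(Q[:,0]<.57)]
if len(f)>20: print('fin',len(f),f.mean(0),f.min(0),f.max(0),cv2.minAreaRect(f[:,:2].astype(np.float32)))
E
python3 w.py w1
```

```text
10261 6530 slope 24.956975522170552 dir -5.443733379280811 [ 0.46329478 -0.04415107 -0.16524287] ((0.5564568042755127, 0.08566470444202423), (0.10159264504909515, 0.11654973030090332), 84.10929870605469)
fin 505 [0.52263517 0.10975114 0.10730808] [0.50113273 0.10266112 0.09784179] [0.53969537 0.1178421  0.1151702 ] ((0.5204067826271057, 0.11034703254699707), (0.012084737420082092, 0.038094017654657364), 83.86912536621094)
```

View pics/w1.png

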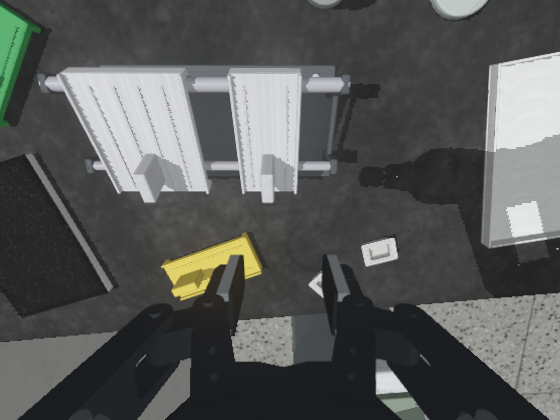

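The wrist view shows the narrow plate at (268,130) and its fin at (268,180). Yaw is −6.1°, and the fin top edge at 0.115 m matches the geometry. I descend around the fin.

{"fn": "drive_tool", "kwargs": {"dp": [[0.34,0.26,-0.5],[0.33,0.26,-1],[0,0,-1],[0,0,-1],[0,0,-1]], "turn": [0,0,0,0,0], "claw": [0.3,0.3,0.3,0.3,0.3]}}

```text
t: 3.15
eef_pos: [0.5208, 0.1079, 0.1168]
ee_rot: [0.0, 0.999, -0.054, -0.001]
force: [0.1, 1.0, -0.2]
grip_width: 0.0258
grip_force: 0.0
```

{"fn": "drive_tool", "kwargs": {"dp": [[0,0,-0.7],[0,0,-0.5],[0,0,-0.2],[0,0,0],[0,0,0]], "turn": [0,0,0,0,0], "claw": [0.3,0.3,0.3,0.3,0.3]}}

```text
t: 3.65
eef_pos: [0.522, 0.1086, 0.0844]
ee_rot: [-0.0, 0.999, -0.054, 0.001]
force: [-1.0, 0.0, 0.4]
grip_width: 0.0255
grip_force: 0.0
```

{"fn": "drive_tool", "kwargs": {"dp": [[0,0.05,-0.1],[0,0,0],[0,0,0],[0,0,0]], "turn": [0,0,0,0], "claw": [0.2,0.16,0.15,0.15]}}

```text
t: 4.05
eef_pos: [0.5215, 0.1099, 0.0816]
ee_rot: [-0.0, 0.999, -0.054, 0.0]
force: [0.3, 0.3, -0.3]
grip_width: 0.0128
grip_force: 0.0
```

{"fn": "drive_tool", "kwargs": {"dp": [[0,0,0],[0,0,0],[0,0,0]], "turn": [0,0,0], "claw": [0.14,0.14,0.14]}}

```text
t: 4.35
eef_pos: [0.5215, 0.11, 0.0815]
ee_rot: [-0.0, 0.999, -0.054, 0.0]
force: [0.3, -0.0, 2.1]
grip_width: 0.0122
grip_force: 2.0
```

{"fn": "drive_tool", "kwargs": {"dp": [[0,0,0],[0,0,0],[0,0,0]], "turn": [0,0,0], "claw": [0.135,0.135,0.135]}}

```text
t: 4.65
eef_pos: [0.5215, 0.11, 0.0815]
ee_rot: [-0.0, 0.999, -0.054, 0.0]
force: [-1.1, 1.5, 3.7]
grip_width: 0.012
grip_force: 12.9
```

{"fn": "drive_tool", "kwargs": {"dp": [[0,0,0],[0,0,0.1],[0,0,0.1],[0.02,0,0.1],[0,0,0]], "turn": [0,0,0,0,0], "claw": [0.1375,0.1375,0.1375,0.1375,0.1375]}}

```text
t: 5.15
eef_pos: [0.5221, 0.1098, 0.0889]
ee_rot: [0.0, 0.999, -0.054, 0.0]
force: [0.7, 0.7, -2.3]
grip_width: 0.0117
grip_force: 12.1
```

```bash
python3 w.py w2
```

```text
40192 23372 slope 24.79623154809442 dir -6.314902783925793 [ 0.45918191 -0.05081505 -0.15508833] ((0.5594571828842163, 0.10568615794181824), (0.06043936312198639, 0.11549343913793564), 83.91741943359375)
fin 4403 [0.52870619 0.10911235 0.11981732] [0.50218197 0.073705   0.10211677] [0.54031284 0.14404893 0.13499361] ((0.5336414575576782, 0.10902601480484009), (0.0508001409471035, 0.050058141350746155), 39.64677810668945)
```

View pics/w2.png

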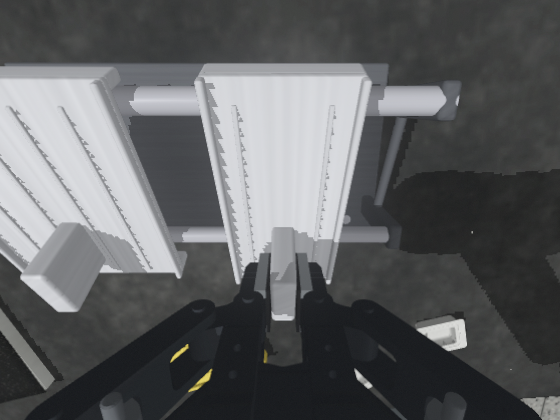

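The plate rose as a whole and its slope is unchanged, so it did not pivot. I'll lower it back, loosen the grip and retry.

{"fn": "drive_tool", "kwargs": {"dp": [[-0.02,0,-0.1],[0,0,-0.1],[0,0,-0.1],[0,0,0],[0,0,0]], "turn": [0,0,0,0,0], "claw": [0.1375,0.1375,0.1375,0.1375,0.145]}}

```text
t: 5.7
eef_pos: [0.5217, 0.1099, 0.0814]
ee_rot: [-0.0, 0.999, -0.054, 0.0]
force: [-0.1, 0.4, 0.4]
grip_width: 0.0122
grip_force: 0.0
```

{"fn": "drive_tool", "kwargs": {"dp": [[0,0,0],[0,0,0],[0,0,0]], "turn": [0,0,0], "claw": [0.14,0.14,0.14]}}

```text
t: 6.0
eef_pos: [0.5217, 0.1099, 0.0814]
ee_rot: [-0.0, 0.999, -0.054, 0.0]
force: [-0.0, -0.4, 0.5]
grip_width: 0.0119
grip_force: 1.2
```

{"fn": "drive_tool", "kwargs": {"dp": [[0,0,0.1],[0,0,0.1],[0.02,0,0.1],[0,0,0],[0,0,0]], "turn": [0,0,0,0,0], "claw": [0.14,0.14,0.14,0.14,0.14]}}

```text
t: 6.5
eef_pos: [0.522, 0.1099, 0.0889]
ee_rot: [0.0, 0.999, -0.054, 0.0]
force: [-0.2, 0.4, -1.6]
grip_width: 0.012
grip_force: 1.0
```

```bash
python3 w.py w3
```

```text
38247 21596 slope 22.743926047920226 dir -6.185334749367921 [ 0.41676976 -0.04516775 -0.1370131 ] ((0.5562018752098083, 0.0859517976641655), (0.10055164247751236, 0.11663001775741577), 83.7390365600586)
fin 4569 [0.52821422 0.1092611  0.11746139] [0.50094486 0.07282164 0.09832217] [0.53948807 0.14407552 0.13499208] ((0.5328117609024048, 0.10808228701353073), (0.051153864711523056, 0.05152340605854988), 37.42681121826172)
```

{"fn": "drive_tool", "kwargs": {"dp": [[0,0,0],[0,0,0],[0,0,0.1],[0.02,0,0.1],[0,0,0]], "turn": [0,0,0,0,0], "claw": [0.1395,0.1395,0.1395,0.1395,0.1395]}}

```text
t: 7.05
eef_pos: [0.5225, 0.1099, 0.0942]
ee_rot: [-0.0, 0.999, -0.054, 0.0]
force: [0.1, 0.4, -1.3]
grip_width: 0.0121
grip_force: 2.1
```

```bash
cat >> w.py <<'E'
t=np.hypot(*c[:2]); d=c[:2]/t; n=np.array([-c[0],-c[1],1])/np.sqrt(1+t*t)
s=bot.observe(); g=np.array(s['eef_pos'])+[0,0,.019]
print('z at lip(.60,.107)',c@[.60,.107,1],'(ref .1083)  grasp height over board top',(g-[g[0],g[1],c@[g[0],g[1],1]])@n,s['t'])
E
python3 w.py w4
```

```text
35590 20925 slope 19.90782596820599 dir -6.212228126354919 [ 0.36002286 -0.03918874 -0.10330822] ((0.5558751225471497, 0.0888003259897232), (0.10017666220664978, 0.12038642913103104), 80.91986846923828)
fin 3838 [0.52798095 0.10928639 0.11884913] [0.50154399 0.08605505 0.10300269] [0.5397856  0.13092372 0.13497595] ((0.5240421295166016, 0.10635257512331009), (0.039651740342378616, 0.038128942251205444), 25.655364990234375)
z at lip(.60,.107) 0.10851230495819665 (ref .1083)  grasp height over board top 0.030626815523916807 7.1
```

{"fn": "drive_tool", "kwargs": {"dp": [[0,0,0.1],[0.02,0,0.1],[0.02,0,0.1],[0.02,0,0.1],[0,0,0]], "turn": [0,0,0,0,0], "claw": [0.1392,0.1392,0.1392,0.1392,0.1392]}}

```text
t: 7.6
eef_pos: [0.5243, 0.1099, 0.1043]
ee_rot: [-0.0, 0.999, -0.054, 0.0]
force: [0.4, 0.1, -0.4]
grip_width: 0.0117
grip_force: 2.7
```

```bash
python3 w.py w5
```

```text
31782 19549 slope 13.693882653073102 dir -6.456126378560832 [ 0.24211538 -0.02739778 -0.0331362 ] ((0.5583450794219971, 0.10029523819684982), (0.12161450833082199, 0.12218432873487473), 81.08092498779297)
fin 2993 [0.52917872 0.10938566 0.12478379] [0.50279907 0.08971332 0.11238068] [0.54050612 0.12887665 0.13499998] ((0.5232314467430115, 0.10616068542003632), (0.03689788654446602, 0.03488076105713844), 22.81538200378418)
z at lip(.60,.107) 0.1092014604427272 (ref .1083)  grasp height over board top 0.03143179746871124 7.65
```

{"fn": "drive_tool", "kwargs": {"dp": [[0.02,0,0.1],[0.03,0,0.1],[0.03,0,0.1],[0.04,-0.01,0.1],[0,0,0]], "turn": [0,0,0,0,0], "claw": [0.1392,0.1392,0.1392,0.1392,0.1392]}}

```text
t: 8.15
eef_pos: [0.5274, 0.1097, 0.1143]
ee_rot: [-0.0, 0.999, -0.054, 0.001]
force: [0.1, -0.8, -0.2]
grip_width: 0.0122
grip_force: 2.6
```

```bash
python3 w.py w6
```

```text
27490 18035 slope 7.473805362111198 dir -7.255816550825465 [ 0.13013689 -0.01656893  0.03372751] ((0.5621190071105957, 0.1144799292087555), (0.07761446386575699, 0.11794061958789825), 83.95069885253906)
fin 1665 [0.53019033 0.10934052 0.13070208] [0.50631287 0.08940219 0.12157574] [0.54330036 0.12848965 0.13499816] ((0.5274908542633057, 0.11341579258441925), (0.03477717936038971, 0.03643618896603584), 55.357967376708984)
z at lip(.60,.107) 0.11003676994418252 (ref .1083)  grasp height over board top 0.032344636380538944 8.2
```

{"fn": "drive_tool", "kwargs": {"dp": [[0.04,0,0.1],[0.05,-0.01,0.1],[0.05,0,0.1],[0.05,-0.01,0.16],[0,0,0]], "turn": [0,0,0,0,0], "claw": [0.1391,0.1391,0.1391,0.1391,0.1391]}}

```text
t: 8.7
eef_pos: [0.5324, 0.1092, 0.126]
ee_rot: [-0.0, 0.999, -0.054, 0.001]
force: [-0.1, 0.1, -1.3]
grip_width: 0.0125
grip_force: 2.7
```

```bash
python3 w.py w7
```

```text
22961 16442 slope 0.364344852689604 dir -167.82518974461718 [-0.00621608 -0.0013411   0.11502562] ((0.5642164349555969, 0.10568590462207794), (0.060411665588617325, 0.11590459942817688), 83.76522827148438)
fin 191 [0.54327582 0.10775852 0.13342616] [0.53696105 0.08999753 0.13149698] [0.54709962 0.12689042 0.13498743] ((0.5427231192588806, 0.1079988032579422), (0.037099454551935196, 0.008295456878840923), 83.31375885009766)
z at lip(.60,.107) 0.1111524747093763 (ref .1083)  grasp height over board top 0.03322978735059942 8.75
```

View pics/w7.png

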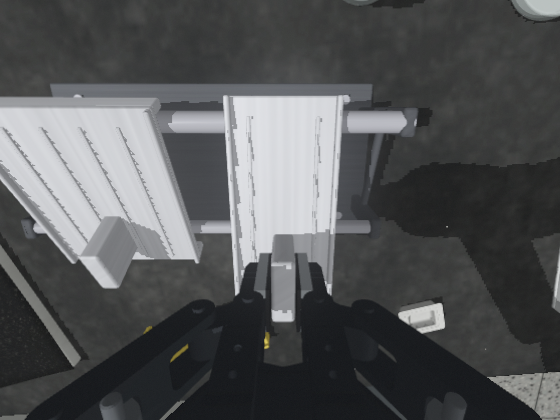

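The wrist view shows the plate level (slope −0.4°) with its lip still on the ledge at (285,100) and the fin between the pads at (285,280). The wide plate is undisturbed. I grip firmly and lift.

{"fn": "drive_tool", "kwargs": {"dp": [[0,0,0],[0,0,0],[0,0,0],[0,0,0],[0,0,0]], "turn": [0,0,0,0,0], "claw": [0.13,0.12,0.1,0.05,0.05]}}

```text
t: 9.25
eef_pos: [0.5321, 0.1092, 0.1256]
ee_rot: [-0.0, 0.999, -0.054, 0.001]
force: [1.3, 0.2, 1.8]
grip_width: 0.0107
grip_force: 59.1
```

{"fn": "drive_tool", "kwargs": {"dp": [[0,0,0.1],[0,0,0.2],[0,0,0.3],[0,0,0.4],[0,0,0]], "turn": [0,0,0,0,0], "claw": [0.05,0.05,0.05,0.05,0.05]}}

```text
t: 9.75
eef_pos: [0.5326, 0.1093, 0.1521]
ee_rot: [-0.0, 0.999, -0.054, 0.002]
force: [0.4, 0.6, -1.8]
grip_width: 0.0107
grip_force: 58.7
```

```bash
sed -i 's/<.135)\]/<.2)]/' w.py; python3 w.py w8
```

```text
26671 3167 slope 26.754832425894147 dir 172.57334026868804 [-0.49991804  0.06516457  0.42377213] ((0.5544719696044922, 0.10695109516382217), (0.05993563309311867, 0.08347275853157043), 83.93151092529297)
fin 2385 [0.54046491 0.10831548 0.19305516] [0.51979775 0.07146754 0.17903206] [0.54869181 0.14440194 0.19999951] ((0.5333272814750671, 0.10900714993476868), (0.07327345013618469, 0.026316920295357704), 84.09607696533203)
z at lip(.60,.107) 0.1307939127841421 (ref .1083)  grasp height over board top 0.004937658066436498 9.8
```

```bash
python3 - <<'E'
from h import *
P=np.load('w8.npy'); Q=P[np.isfinite(P).all(2)]
Q=Q[(Q[:,0]>.552)&(Q[:,0]<.66)&(Q[:,1]>.085)&(Q[:,1]<.125)&(Q[:,2]>.11)&(Q[:,2]<.16)]
A=np.c_[Q[:,:2],np.ones(len(Q))]; c=np.linalg.lstsq(A,Q[:,2],rcond=None)[0]
print(len(Q),c,np.percentile(Q[:,2],[1,50,99]),np.degrees(c[:2]),Q[:,0].max())
E
```

```text
9584 [-0.00096772  0.00149344  0.1376396 ] [0.13566674 0.13720375 0.13910265] [-0.05544639  0.08556804] 0.6246600301208873
```

It is level and clear of the ledge. I carry it to the tray.

{"fn": "drive_tool", "kwargs": {"dp": [[0,0,0.6],[0,0,0.8],[0,-0.3,0.8],[0,-0.6,0.3],[-0.2,-0.8,0]], "turn": [0,0,0,0,0], "claw": [0.05,0.05,0.05,0.05,0.05]}}

```text
t: 10.3
eef_pos: [0.5275, 0.0661, 0.2138]
ee_rot: [-0.0, 0.999, -0.053, 0.001]
force: [-0.2, -0.6, -2.8]
grip_width: 0.0107
grip_force: 58.9
```

{"fn": "drive_tool", "kwargs": {"dp": [[-0.2,-0.8,0],[-0.2,-0.8,0],[-0.2,-0.8,0],[-0.2,-0.8,0],[-0.2,-0.8,0]], "turn": [0.02,0.02,0.02,0.02,0.02], "claw": [0.05,0.05,0.05,0.05,0.05]}}

```text
t: 10.8
eef_pos: [0.5006, -0.0349, 0.2121]
ee_rot: [0.0, 1.0, -0.003, -0.001]
force: [-0.1, 0.3, -1.9]
grip_width: 0.0104
grip_force: 58.8
```

{"fn": "drive_tool", "kwargs": {"dp": [[-0.2,-0.8,0],[-0.2,-0.8,0],[-0.2,-0.8,0],[-0.2,-0.8,0],[-0.2,-0.8,0]], "turn": [0.02,0.02,0.02,0.02,0], "claw": [0.05,0.05,0.05,0.05,0.05]}}

```text
t: 11.3
eef_pos: [0.4755, -0.1347, 0.2121]
ee_rot: [-0.0, 0.999, 0.036, -0.001]
force: [-0.8, -0.2, -2.1]
grip_width: 0.0105
grip_force: 58.8
```

{"fn": "drive_tool", "kwargs": {"dp": [[-0.2,-0.8,0],[-0.1,-0.8,0],[-0.1,-0.8,0],[-0.1,-0.5,0],[0,-0.2,0]], "turn": [0,0,0,0,0], "claw": [0.05,0.05,0.05,0.05,0.05]}}

```text
t: 11.8
eef_pos: [0.4633, -0.2121, 0.2123]
ee_rot: [-0.0, 0.999, 0.035, -0.001]
force: [-0.1, 0.2, -1.5]
grip_width: 0.0107
grip_force: 58.8
```

```bash
python3 - <<'E'
from h import *
im,P=grab('wrist'); cv2.imwrite('pics/w9.png',im)
ok=np.isfinite(P).all(2)
# tray: bright, low
m=(ok&(im.min(2)>60)&(abs(P[...,2]-.003)<.02)&(P[...,0]>.35)&(abs(P[...,1]+.245)<.13)).astype(np.uint8)
n,l,st,_=cv2.connectedComponentsWithStats(m); 
for i in range(1,n):
    if st[i,4]>1500:
        Q=P[l==i]; h=Q[(Q[:,2]>.0125)&(Q[:,2]<.022)]; print(st[i],cv2.minAreaRect(h[:,:2].astype(np.float32)) if len(h)>9 else None)
s=bot.observe(); z=s['eef_pos'][2]; print(s['eef_pos'],s['ee_rot'])
p=P[ok]; p=p[(abs(p[:,2]-(z-.013))<.008)&(p[:,0]>s['eef_pos'][0]+.02)]
print(len(p),cv2.minAreaRect(p[:,:2].astype(np.float32)),np.degrees(np.linalg.lstsq(np.c_[p[:,:2],np.ones(len(p))],p[:,2],rcond=None)[0][:2]),np.median(p[:,2]))
E
```

```text
[  202     0   240   265 26999] ((0.4997623562812805, -0.2410222887992859), (0.22879910469055176, 0.16075564920902252), 3.981837511062622)
[ 0.46368288 -0.2121081   0.21238371] [ 4.01492967e-05  9.99365668e-01  3.56107311e-02 -3.69360086e-04]
14419 ((0.5173911452293396, -0.2081524133682251), (0.07121860235929489, 0.06032262742519379), 4.091750144958496) [-0.26605906 -0.11060007] 0.19724719861087647
```

View pics/w9.png

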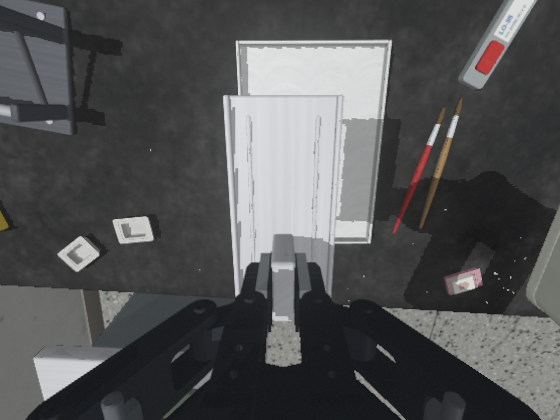

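The wrist view shows the plate hanging level, with its lip end at (283,97). The tray below spans about (240,42) to (385,242). Its measured size is 229×161 mm, which matches, and its yaw is 4.0°. I shift over the middle and lower.

{"fn": "drive_tool", "kwargs": {"dp": [[0.15,-0.64,0],[0.16,-0.6,-0.4],[0,0,-0.9],[0,0,-1],[0,0,-1]], "turn": [0,0,0,0,0], "claw": [0.05,0.05,0.05,0.05,0.05]}}

```text
t: 12.35
eef_pos: [0.4724, -0.2426, 0.1288]
ee_rot: [0.0, 0.999, 0.036, 0.0]
force: [-0.0, -0.3, -2.6]
grip_width: 0.0107
grip_force: 58.9
```

{"fn": "drive_tool", "kwargs": {"dp": [[0,0,-1],[0,0,-0.9],[0,0,-0.6],[0,0,-0.4],[0,0,0]], "turn": [0,0,0,0,0], "claw": [0.05,0.05,0.05,0.05,0.05]}}

```text
t: 12.85
eef_pos: [0.4713, -0.2418, 0.0561]
ee_rot: [-0.001, 0.999, 0.036, -0.001]
force: [-0.6, 0.1, -2.0]
grip_width: 0.0106
grip_force: 58.9
```

{"fn": "drive_tool", "kwargs": {"dp": [[0,0,-0.3],[0,0,-0.2],[0,0,-0.14],[0,0,-0.08],[0,0,0]], "turn": [0,0,0,0,0], "claw": [0.05,0.05,0.05,0.05,0.05]}}

```text
t: 13.35
eef_pos: [0.4719, -0.2419, 0.0398]
ee_rot: [0.0, 0.999, 0.036, -0.0]
force: [-0.3, 0.2, -2.3]
grip_width: 0.0107
grip_force: 58.9
```

{"fn": "drive_tool", "kwargs": {"dp": [[0,0,-0.04],[0,0,-0.04],[0,0,0]], "turn": [0,0,0], "claw": [0.05,0.05,0.05]}}

```text
t: 13.65
eef_pos: [0.4719, -0.2419, 0.0378]
ee_rot: [0.0, 0.999, 0.036, 0.0]
force: [0.3, 0.3, -2.1]
grip_width: 0.0109
grip_force: 58.9
```

{"fn": "drive_tool", "kwargs": {"dp": [[0,0,-0.04],[0,0,-0.04],[0,0,-0.04],[0,0,0]], "turn": [0,0,0,0], "claw": [0.05,0.05,0.05,0.05]}}

```text
t: 14.05
eef_pos: [0.4718, -0.2418, 0.0347]
ee_rot: [-0.0, 0.999, 0.036, -0.0]
force: [0.7, -0.4, -1.8]
grip_width: 0.0106
grip_force: 58.9
```

{"fn": "drive_tool", "kwargs": {"dp": [[0,0,-0.03],[0,0,0],[0,0,0]], "turn": [0,0,0], "claw": [0.05,0.05,0.05]}}

```text
t: 14.35
eef_pos: [0.4719, -0.2419, 0.0341]
ee_rot: [0.0, 0.999, 0.036, -0.0]
force: [-0.5, -1.4, -1.5]
grip_width: 0.0106
grip_force: 58.9
```

{"fn": "drive_tool", "kwargs": {"dp": [[0,0,-0.03],[0,0,0],[0,0,0]], "turn": [0,0,0], "claw": [0.05,0.05,0.05]}}

```text
t: 14.65
eef_pos: [0.4719, -0.2418, 0.0333]
ee_rot: [0.0, 0.999, 0.036, -0.0]
force: [-0.9, -0.2, -2.2]
grip_width: 0.0108
grip_force: 58.9
```

{"fn": "drive_tool", "kwargs": {"dp": [[0,0,-0.03],[0,0,0],[0,0,0]], "turn": [0,0,0], "claw": [0.05,0.05,0.05]}}

```text
t: 14.95
eef_pos: [0.472, -0.2419, 0.0331]
ee_rot: [0.0, 0.999, 0.036, 0.0]
force: [-1.5, -0.0, 5.2]
grip_width: 0.0108
grip_force: 59.8
```

The plate is touching the tray floor with a force of about 5 N. I release gently and withdraw.

{"fn": "drive_tool", "kwargs": {"dp": [[0,0,0],[0,0,0],[0,0,0],[0,0,0],[0,0,0]], "turn": [0,0,0,0,0], "claw": [0.12,0.14,0.17,0.25,0.27]}}

```text
t: 15.45
eef_pos: [0.472, -0.2419, 0.0324]
ee_rot: [0.0, 0.999, 0.036, 0.0]
force: [0.2, 0.5, -0.5]
grip_width: 0.0232
grip_force: 0.0
```

{"fn": "drive_tool", "kwargs": {"dp": [[0,0,0.2],[0,0,0.5],[0,0,0.8],[0,0,1],[0,0,1]], "turn": [0,0,0,0,0], "claw": [0.27,0.27,0.27,0.3,0.3]}}

```text
t: 15.95
eef_pos: [0.472, -0.2419, 0.1219]
ee_rot: [0.0, 0.999, 0.036, 0.0]
force: [0.7, -0.6, -1.0]
grip_width: 0.0256
grip_force: 0.0
```

{"fn": "drive_tool", "kwargs": {"dp": [[-0.5,0,1],[-0.6,0,0.8],[-0.6,0,0.5],[0,0,0],[0,0,0]], "turn": [0,0,0,0,0], "claw": [0.5,0.5,0.5,0.5,0.5]}}

```text
t: 16.45
eef_pos: [0.4298, -0.242, 0.1782]
ee_rot: [0.0, 0.999, 0.036, 0.001]
force: [0.4, 0.3, -1.5]
grip_width: 0.0422
grip_force: 0.0
```

```bash
python3 - <<'E'
from h import *
im,P=grab('wrist'); t,_=grab('top')
Q=P[np.isfinite(P).all(2)]; p=Q[(Q[:,2]>.02)&(Q[:,2]<.029)&(abs(Q[:,1]+.241)<.07)&(Q[:,0]>.38)&(Q[:,0]<.62)]
print(cv2.minAreaRect(p[:,:2].astype(np.float32)),np.percentile(p[:,2],[2,50,98]),bot.observe()['t'])
cv2.imwrite('pics/end.png',np.vstack([im[:330],t[130:300]]))
E
```

```text
((0.4993363916873932, -0.24002426862716675), (0.12476309388875961, 0.06006423383951187), 4.231067657470703) [0.02006219 0.02167124 0.02340936] 16.55
```

View pics/end.png

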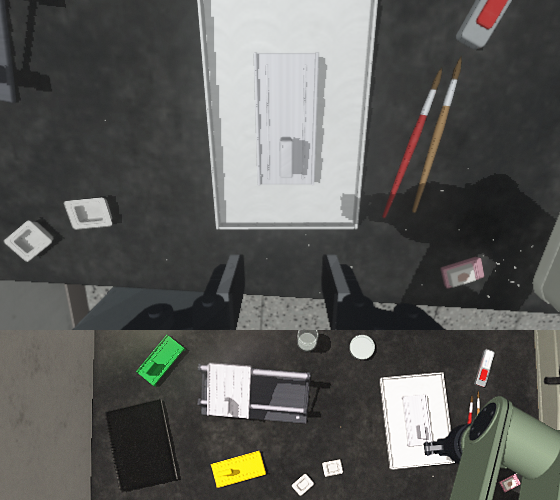

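The plate lies flat in the tray at (290,118), fin up and lengthwise. Its centre is about 1 mm from the tray's. In the top view the wide plate still hangs at (229,390), and the arm touches nothing.

```bash
python3 -c "
from rig import bot
print(bot.job_done())"
```

```text
the job is handed in; nothing more can be done
None
```

The narrow plate lies level in the tray, right way up, lengthwise and about 1 mm from the middle, and the wide plate still hangs on the rack; a first try lifted the whole plate about 7 mm without tipping it, so I lowered it, tipped it level with its lip on the ledge under a lighter grip, then lifted it off; handed in at about 16.6 s, no verdict shown.

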